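# Unlock the lamp shutter and hold it half open

## Robot

A 6-joint arm with a two-finger parallel gripper is mounted at the origin on a cart in front of the work surface, level with it; the furniture and walls round the work are solid. World frame = base frame: x ahead of the robot, y to its left, z up, the work surface at z = 0. Lengths are in m, angles in rad, forces in N, time in s.
With the tool pointing down it reaches from about 0.375 to 0.9 m from the base axis. Payload 3.1 kg.
Tool frame: the origin (TCP) lies between the finger pads; the fingertips stand 22 mm ahead of it and the grasp point (between the pads) lies 3 mm ahead of it; z points along the fingers, y is the line along which they close (so a half turn about z gives the same grasp; the last joint's range is limited). The gripper opens to 87 mm and grips with 3 to 60 N. Pads are 19 mm wide; open, the fingers measure 117 mm over their backs; the gripper's body (75 mm by 190 mm) begins 51 mm behind the grasp point.
Start: joints at [1.034, 0.527, 1.433, -0, 1.181, -0.178], TCP at [0.219, 0.585, 0.245] pointing down, gripper open.
Joint ranges: [-3.08, 3.08], [-0.75, 2.2], [0.22, 2.44], [-1.43, 4.57], [0, 2.65], [-2.85, 2.85]. Speed limits (rad/s): [2.79, 2.79, 3.14, 3.14, 3.14, 3.14].

## Interface

Orientations are given as a unit quaternion [x, y, z, w].
In Python, from rig import robot gives the robot as it stands.
- The arm moves only by the tool move_arm, never from a script. Its argument "series" is text: rows parted by semicolons, each of 6 numbers parted by spaces: the shift along the tool's x, y, z in mm, then the turn, a rotation vector about the tool's x, y, z in degrees. In form: dx dy dz ax ay az; .... A call has 1 to 8 rows; each row is the pose to reach, as a shift and turn from the pose commanded when the call began, along the tool's axes at that moment; what a row does not reach only later rows make up. A row lasts 1/12 s, in which the tool goes at most 41.7 mm and 7.16 degrees, less where a joint would pass 70% of its speed; a pose out of reach is approached as far as the arm can. A call with a gripper value outside its range is refused whole. "jaw" is the opening, from 0 (shut) to 1 (fully open), set as the call begins (left out, the last holds). The fingers move at their own pace and stop on an object; "newtons" is the grip in N (left out, the last holds). Time passes only in rows, so rows that repeat a pose let the fingers close. It gives the time, the measured TCP pose, the force, the opening and the grip force at its end, in the units of the state.
- robot.get_obs(): the state, without advancing time (a new reading comes with each control period).
- robot.camera(name): name is "side" or "top"; returns a dict with "img" (400x640x3 uint8, red, green, blue), "mtx" (3x3 intrinsics, pixels), "distortion" ([k1, k2, p1, p2, k3] as OpenCV has them; the pictures are not rectified), "world_to_cam" (4x4, takes a point from world to camera coordinates). Camera axes: x right, y down, z forward; pixel columns grow to the right and rows downward; lengths in m; the calibration is good to about 2 mm. A picture is of the moment at which its call begins. There is no depth.
- robot.hand_in(): hands the job in; it is judged then, once.
Trained networks look in a picture, given as the dict that the camera call returned (one of the last four; its "shot" number tells which), for a name from the list of things; names that differ only in an ending like _2 or _b are one class to them, and where a whole thing is asked for, a point or a joint stands for the part that bears it (a point fixed in the world has none). Each returns a list of dicts, best first, with "p" (0 to 1); they miss things now and then, are a little off and sometimes report something else, mostly with a low value. They report only what shows in the picture. A call takes as long as a camera call. They do not tell look-alikes from the thing itself.
- robot.search_frame(picture, thing): "xyz" ([x, y, z] in m, in world coordinates, good to about 4 mm: the middle of the surface that is visible of it).
- robot.tip_of(picture, thing): "xyz" ([x, y, z] in m, in world coordinates, good to about 4 mm: a listed point, or the origin of a listed thing).
The state is a dict: "time": time; "q": joint angles; "joint_velocities": joint speeds; "joint_torque": joint torques, N m; "position": TCP position; "tool_rot": TCP orientation; "ft_force": force on the tool from outside, world axes, zero at the start; "moment": the same for the moment, N m; "grip_width": finger opening in m; "grip_force": force on a finger pad.
Only numpy, scipy, OpenCV 4.12 (cv2) and the standard library are available. Lean on these libraries where they do the work, as an engineer would, in place of code of your own. Each camera call takes 0.05 s, during which the arm holds its last target. There are 200 camera calls.

## Task

Take the red key from its stand, push it fully into the lock on the lamp shutter unit and turn it clockwise to its stop, then let go of the key and leave it in the lock. Then slide the sprung shutter by its black tab towards the blue spring housing and hold it at half travel, where the marks on the shutter meet the red marks on the rails; the program finishes while the gripper is still holding the shutter there against its spring. Leave the well plate and the petri dish where they are.

Things in the scene. Friction and masses are not known exactly. Their poses are not given: they have to be found in the camera images.
- shutter_unit: fixed lamp shutter unit: grey case 170 x 260 mm (x, y), dark top 50 mm above the desk. Origin: centre of its underside; +x away from the robot at yaw 0. On top: lock barrel (axis at x -45, y +85 mm) and the shutter, between rails 11 mm high with red marks at half travel, black marks at the ends
- shutter_unit_housing (a point): centre of the top of the blue spring housing on the unit (84 x 46 mm, top 74 mm above the desk, at x +40, y +53 mm of the unit); the shutter opens towards it
- shutter (a joint): how far the steel shutter plate (64 x 70 mm) is open, m: 0 closed (start), 0.060 full, half travel 0.030. Slides along +y of shutter_unit. Its spring pulls it shut: 1.5 N closed, rising 1.2 N per 10 mm (5 N at half, 8.7 N full), friction 0.3 N; let go, it closes. With the lock turned less than about 0.5 rad a hidden bolt blocks it after 2 to 7 mm
- shutter_tab: upright black tab with an orange band, fixed on the middle of the shutter plate: 24 mm along the unit's x, 14 mm along the slide (the unit's y), 40 mm high; axes parallel to the unit's. Origin: centre of its foot, on the plate, 58 mm above the desk; when closed it lies at x +40, y -70 mm of the unit
- shutter_tab_top (a point): centre of the top of the tab, 98 mm above the desk
- lock (a joint): angle of the lock barrel, rad: 0 locked (start), turning clockwise seen from above to the stop at 1.25; friction 0.06 N m, stays where it is left. The key has about 0.2 rad of play in the slot, so the barrel lags behind it
- lock_mouth (a point): centre of the key slot at the flat top of the lock barrel (round, steel, 45 mm diameter, brass square 28 mm wide round the slot), 84 mm above the desk. Its axes turn with the barrel and are the unit's axes at joint value 0. The slot is 16.5 mm along its y, 10.5 mm along its x and 26 mm deep, with chamfered edges
- key: loose red key, 62 mm long, about 50 g, upright in its stand. Origin: lower tip of the blade, z up. Blade 14 mm (its y) x 8 mm (its x), 24 mm long, tip narrower; steel shoulder disc 22 mm wide at z 24 to 28 mm; flat red bow 26 mm (y) x 10 mm (x) at z 28 to 62 mm, gripped across its 10 mm. Same turned half round
- key_shoulder (a point): underside of the key's shoulder, on its axis, 24 mm above the tip; it meets lock_mouth when the key is fully in
- key_stand: fixed grey stand on a black foot, 66 x 66 mm, top 32 mm above the desk, slot 17 x 11 mm through its top, 26 mm deep; the key stands in it to its shoulder, the key's axes along the stand's. Origin: centre of its underside
- well_plate: loose clear plate with rows of pink wells, 86 x 128 x 20 mm, a bystander; origin: centre of its underside
- petri_dish: loose round dish, 60 mm wide, 16 mm high, a bystander; origin: centre of its underside
Not all that is in view belongs to the job. Leave any yellow look-alike of the key alone.

How it is judged:
By the outcome, as a careful person would: the job done as asked, in the order asked, and still so for the second after the job is handed in, while the arm keeps its last pose, push and grip.
It also fails if it takes over 58 s, if anything falls off the work surface, if the arm or the gripper's body presses on something with over 40 N, if the wrist force passes 120 N, or if a joint passes its speed limit or range.

## Working session

There is one attempt and no reset: what is moved stays moved. The work goes in short steps, Python scripts to look and compute and a tool call to move; the robot and the scene stay as the last step left them, time stands still between calls to the robot, and variables do not carry over. Pictures are saved under pics/ and viewed, at most 10 in all, crops included, and the job is handed in when it is done.

Besides the shell and the picture viewer there is one more tool, called after "Emit:" by a JSON object that holds its "api" and its "payload". move_arm: Moves the arm, as the interface text tells. Its arguments: {"type":"object","properties":{"series":{"type":"string"},"jaw":{"type":"number"},"newtons":{"type":"number"}},"required":["series"]}

```bash
mkdir -p pics; cat > h.py <<'E'
import numpy as np, cv2
from scipy.spatial.transform import Rotation as R
from rig import robot
def save(p,n): cv2.imwrite(f'pics/{n}.png',p['img'][:,:,::-1])
def proj(p,X):
    M=np.array(p['world_to_cam']); X=np.atleast_2d(np.array(X,float))
    return cv2.projectPoints(X,cv2.Rodrigues(M[:3,:3])[0],M[:3,3],np.array(p['mtx']),np.array(p['distortion']))[0][:,0]
def atz(p,uv,z):
    M=np.array(p['world_to_cam']); uv=np.array(uv,float).reshape(-1,1,2)
    n=cv2.undistortPoints(uv,np.array(p['mtx']),np.array(p['distortion']))[:,0]
    d=np.c_[n,np.ones(len(n))]@M[:3,:3]; c=-M[:3,:3].T@M[:3,3]
    return c+d*((z-c[2])/d[:,2])[:,None]
E
python3 - <<'E'
from h import *
o=robot.get_obs(); print(o)
for n in ('top','side'):
    p=robot.camera(n); save(p,n+'0')
    for t in ['key','key_shoulder','key_stand','lock_mouth','shutter_unit','shutter_unit_housing','shutter_tab_top','shutter_tab','well_plate','petri_dish']:
        print(n,t,[(np.round(d['xyz'],3).tolist(),round(d['p'],2)) for d in robot.tip_of(p,t)][:3])
E
```

```text
{'time': 0.0, 'q': array([ 1.03348473e+00,  5.28458145e-01,  1.43388578e+00, -1.96889063e-05,
        1.18137202e+00, -1.78497658e-01]), 'joint_velocities': array([-0.00033015,  0.00085638,  0.00219566,  0.00144875,  0.00058063,
        0.00010934]), 'joint_torque': array([ 3.33299913e-04, -4.40041924e+01, -1.76590794e+01,  6.34123106e-02,
        5.82697929e-02, -1.81341043e-04]), 'position': array([0.21910395, 0.58461867, 0.24358175]), 'tool_rot': array([ 1.78442306e-01,  9.83949804e-01, -9.97562559e-04, -3.63381571e-04]), 'ft_force': array([-0.44179299, -0.10205451, -0.3151468 ]), 'moment': array([-0.00213494,  0.00680552, -0.02264339]), 'grip_force': 0.0, 'grip_width': 0.08731792254401269}
top key [([0.424, 0.25, 0.01], 0.55), ([0.494, 0.253, 0.002], 0.47), ([0.424, 0.169, -0.0], 0.38)]
top key_shoulder [([0.497, 0.25, 0.021], 0.48), ([0.423, 0.168, 0.024], 0.45), ([0.417, 0.249, 0.029], 0.4)]
top key_stand [([0.422, 0.25, -0.001], 0.61)]
top lock_mouth [([0.542, -0.007, 0.086], 0.81)]
top shutter_unit [([0.597, -0.088, 0.001], 0.69)]
top shutter_unit_housing [([0.63, -0.036, 0.0
[... 219 characters left out ...]
04, -0.003], 0.92), ([0.644, -0.151, 0.066], 0.44)]
side key [([0.498, 0.254, -0.002], 0.69), ([0.422, 0.17, -0.002], 0.55), ([0.422, 0.252, 0.009], 0.53)]
side key_shoulder [([0.423, 0.254, 0.033], 0.69), ([0.541, -0.007, 0.084], 0.6), ([0.499, 0.25, 0.028], 0.57)]
side key_stand [([0.422, 0.252, -0.005], 0.75), ([0.636, 0.406, 0.001], 0.6)]
side lock_mouth [([0.541, -0.005, 0.085], 0.47)]
side shutter_unit [([0.595, -0.087, 0.003], 0.66)]
side shutter_unit_housing [([0.635, -0.034, 0.071], 0.86)]
side shutter_tab_top [([0.641, -0.152, 0.096], 0.67)]
side shutter_tab [([0.636, -0.155, 0.057], 0.69)]
side well_plate [([0.687, 0.19, 0.002], 0.56)]
side petri_dish [([0.635, 0.406, 0.0], 0.76)]
```

View pics/top0.png

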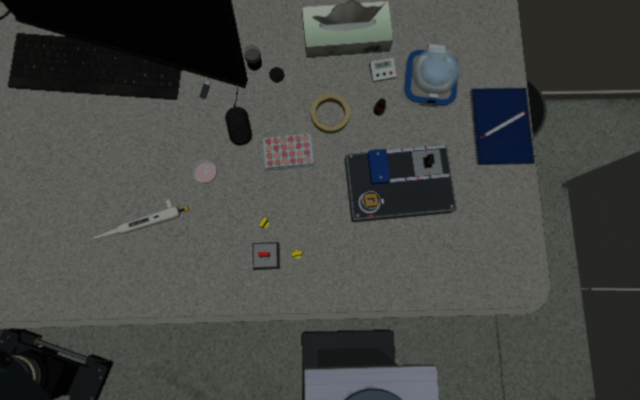

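View pics/side0.png

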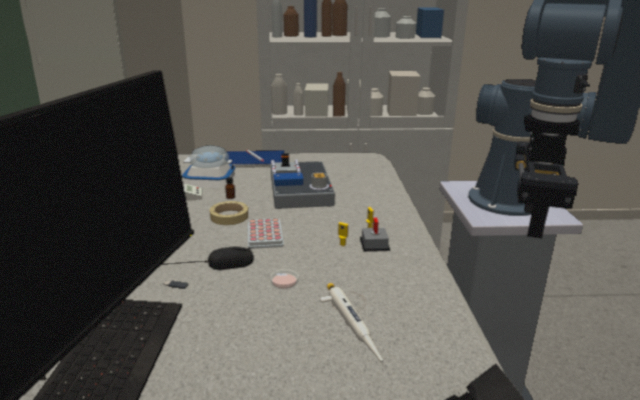

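The top view shows the red key in its stand at about (265,255). The yellow look-alikes are at (264,222) and (297,253), the unit is around (399,183) with the lock at (371,201), and the tab is at (428,160). The side view agrees with this. Next I'll refine the poses and yaws.

```bash
python3 - <<'E'
from h import *
from scipy.optimize import least_squares
p=robot.camera('top'); im=p['img']; hsv=cv2.cvtColor(im,cv2.COLOR_RGB2HSV)
m=((hsv[...,0]<8)|(hsv[...,0]>172))&(hsv[...,1]>150)&(hsv[...,2]>70)
m[:240]=0;m[270:]=0;m[:,:250]=0;m[:,282:]=0
yx=np.argwhere(m); uv=yx[:,::-1].astype(float); print(len(uv),uv.mean(0)); X=atz(p,uv,0.066)
print('key',X.mean(0)); C=np.cov(X[:,:2].T); w,v=np.linalg.eigh(C); print('yaw',np.degrees(np.arctan2(*v[::-1,1])),np.sqrt(w)*3.46)
# lock brass
b=(hsv[...,0]>10)&(hsv[...,0]<30)&(hsv[...,1]>110)&(hsv[...,2]>60)
b[:185]=0;b[218:]=0;b[:,:355]=0;b[:,390:]=0
uv=np.argwhere(b)[:,::-1].astype(float); c=cv2.minAreaRect(uv.astype(np.float32)); print('brass',len(uv),uv.mean(0),c,atz(p,c[0],.084))
# unit dark outline at z .05
g=cv2.cvtColor(im,cv2.COLOR_RGB2GRAY); d=((g<60)).astype(np.uint8); d=cv2.morphologyEx(d,cv2.MORPH_CLOSE,np.ones((9,9)))
n,l,s,_=cv2.connectedComponentsWithStats(d); k=l[190,410]; q=cv2.findContours((l==k).astype(np.uint8),0,1)[0][0]
r=cv2.minAreaRect(q); bx=cv2.boxPoints(r); print('unit',r); print(np.round(atz(p,bx,.05),4))
big=cv2.resize(im[135:230,335:465],None,fx=6,fy=6,interpolation=cv2.INTER_CUBIC); a=cv2.resize(im[205:275,245:315],None,fx=6,fy=6,interpolation=cv2.INTER_CUBIC)
big=cv2.convertScaleAbs(big,alpha=1.6)
cv2.imwrite('pics/crop1.png',big[:,:,::-1])
E
```

```text
39 [263.43589744 253.74358974]
key [0.42192779 0.2514115  0.066     ]
yaw 92.99379891970759 [0.00949958 0.02271999]
brass 127 [370.30708661 199.60629921] ((370.27691650390625, 199.71542358398438), (12.403472900390625, 12.527507781982422), 82.87498474121094) [[ 0.5430997  -0.00462932  0.084     ]]
unit ((399.4994812011719, 182.16131591796875), (70.54141998291016, 105.89239501953125), 84.47245788574219)
[[ 0.6721  0.0529  0.05  ]
 [ 0.694  -0.2149  0.05  ]
 [ 0.5141 -0.2178  0.05  ]
 [ 0.4943  0.0423  0.05  ]]
```

View pics/crop1.png

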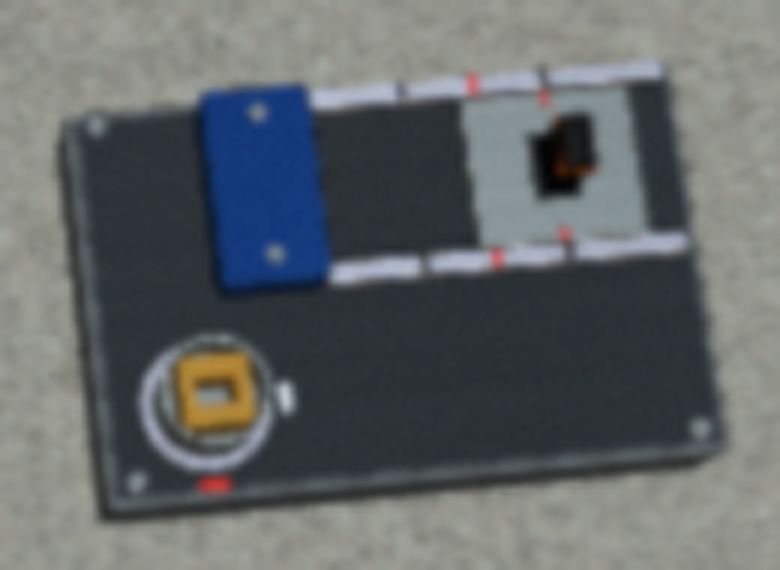

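The crop shows the unit turned about 5°: the rails fall from (315,100) to (660,68). The brass slot is at (213,393) and the tab is closed at the far right. I'll work out the exact yaws and the first move.

```bash
cat >> h.py <<'E'
def plan(xyz,yawdeg,obs=None):
    o=obs or robot.get_obs(); A=R.from_quat(o['tool_rot']); y=np.radians(yawdeg)
    Y=np.array([np.cos(y),np.sin(y),0]); Z=np.array([0,0,-1.]); T=R.from_matrix(np.c_[np.cross(Y,Z),Y,Z])
    d=A.inv().apply(np.array(xyz)-o['position'])*1000; r=np.degrees((A.inv()*T).as_rotvec())
    print('t',round(o['time'],2),'pos',np.round(o['position'],4),'F',np.round(o['ft_force'],1),'shift',np.round(d,1),'rot',np.round(r,1),'rows',round(max(np.linalg.norm(d)/41.7,np.linalg.norm(r)/7.16),1))
E
python3 - <<'E'
from h import *
p=robot.camera('top')
c=lambda x,y:(335+x/6-.4,135+y/6-.4)
X=atz(p,[c(315,100),c(660,68),c(335,275),c(685,242)],.061)[:,:2]
for a,b in ((0,1),(2,3)):
    d=X[a]-X[b]; print('unit yaw',np.degrees(np.arctan2(-d[0],d[1])))
print('slot',atz(p,c(213,393),.084))
X=atz(p,[c(70,120),c(105,505)],.05); print(X)
g=cv2.cvtColor(p['img'],cv2.COLOR_RGB2GRAY)[236:276,246:286]; d=cv2.morphologyEx((g<75).astype(np.uint8),cv2.MORPH_CLOSE,np.ones((7,7)))
q=max(cv2.findContours(d,0,1)[0],key=cv2.contourArea); r=cv2.minAreaRect(q); b=cv2.boxPoints(r)+[246,236]; print('stand',r,np.round(atz(p,b,.005)[:,:2],4))
plan([.422,.2515,.2],3)
E
```

```text
unit yaw 4.41667985713983
unit yaw 4.377603828427794
slot [[ 0.54217557 -0.00416468  0.084     ]]
[[0.66557987 0.04589075 0.05      ]
 [0.503036   0.0372874  0.05      ]]
stand ((19.5, 20.0), (28.0, 27.0), 90.0) [[0.4561 0.2861]
 [0.4546 0.2187]
 [0.3853 0.2191]
 [0.3869 0.2858]]
t 1.2 pos [0.2194 0.5852 0.2445] F [ 0.3 -0.  -0.3] shift [-306.8 -241.3   44.5] rot [-0.  -0.  66.4] rows 9.4
```

Emit:
{"api": "move_arm", "payload": {"series": "-307 -241 30 0 0 68; -307 -241 30 0 0 68; -307 -241 30 0 0 68; -307 -241 30 0 0 68; -307 -241 30 0 0 68; -307 -241 30 0 0 68; -307 -241 30 0 0 68; -307 -241 30 0 0 68", "jaw": 0.5}}

```text
time: 1.87
position: [0.3929, 0.2996, 0.2192]
tool_rot: [0.631, 0.776, 0.0, 0.0]
ft_force: [0.8, -0.2, -0.9]
grip_width: 0.0457
grip_force: 0.0
```

```bash
python3 -c "
from h import *
plan([.422,.2515,.061],1)"
```

```text
t 1.87 pos [0.3929 0.2996 0.2192] F [ 0.8 -0.2 -0.9] shift [-53.   18.5 158.2] rot [ 0.  -0.  10.8] rows 4.0
```

Emit:
{"api": "move_arm", "payload": {"series": "-53 19 40 0 0 11; -53 19 80 0 0 11; -53 19 100 0 0 11; -53 19 100 0 0 11; -53 19 100 0 0 11"}}

```text
time: 2.28
position: [0.4207, 0.2527, 0.1175]
tool_rot: [0.7, 0.714, -0.003, -0.001]
ft_force: [0.1, 0.6, -0.0]
grip_width: 0.0433
grip_force: 0.0
```

```bash
python3 -c "
from h import *
plan([.422,.2515,.056],1)
p=robot.camera('side'); P=proj(p,[.422,.2515,.07])[0]; print(P); u,v=P.astype(int)
cv2.imwrite('pics/c2.png',cv2.resize(p['img'][v-70:v+40,u-70:u+70],None,fx=5,fy=5,interpolation=2)[:,:,::-1])"
```

```text
t 2.28 pos [0.4207 0.2527 0.1175] F [ 0.1  0.6 -0. ] shift [-1.1  1.7 61.5] rot [-0.3  0.1  0.1] rows 1.5
[375.88623527 219.34475002]
```

View pics/c2.png

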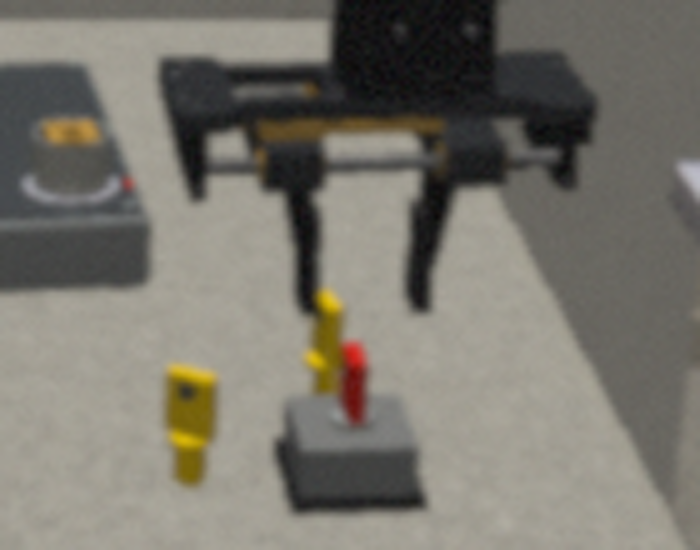

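The fingers straddle the red key, which is at about (352,385) in the crop, and are clear of both yellow keys. I'll go down and grip.

Emit:
{"api": "move_arm", "payload": {"series": "-1 1.5 25 0 0 0; -1 1.5 45 0 0 0; -1 1.5 55.5 0 0 0; -1 1.5 55.5 0 0 0; -1 1.5 55.5 0 0 0"}}

```text
time: 2.75
position: [0.4239, 0.2534, 0.065]
tool_rot: [0.699, 0.715, 0.001, 0.001]
ft_force: [0.5, 0.5, 0.1]
grip_width: 0.0435
grip_force: 0.0
```

Emit:
{"api": "move_arm", "payload": {"series": "0 0 0 0 0 0; 0 0 0 0 0 0; 0 0 0 0 0 0; 0 0 0 0 0 0; 0 0 0 0 0 0; 0 0 0 0 0 0; 0 0 0 0 0 0; 0 0 0 0 0 0", "jaw": 0, "newtons": 30}}

```text
time: 3.42
position: [0.4231, 0.2524, 0.0636]
tool_rot: [0.7, 0.714, -0.0, -0.0]
ft_force: [-0.2, 0.0, 4.1]
grip_width: 0.0097
grip_force: 30.0
```

```bash
python3 -c "
from h import *
plan([.422,.2515,.062],1); o=robot.get_obs(); print(o['ft_force'],o['moment'],o['grip_width'])"
```

```text
t 3.42 pos [0.4231 0.2524 0.0636] F [-0.2  0.   4.1] shift [-0.9 -1.1  1.6] rot [-0.   0.   0.1] rows 0.1
[-2.16420156e-01  4.00929606e-03  4.05233635e+00] [-0.07984806  0.17659513 -0.02279143] 0.009713747617391943
```

Emit:
{"api": "move_arm", "payload": {"series": "0 0 -30 0 0 0; 0 0 -60 0 0 0; 0 0 -100 0 0 0; 0 0 -120 0 0 0; 0 0 -120 0 0 0"}}

```text
time: 3.83
position: [0.4263, 0.2535, 0.1877]
tool_rot: [0.7, 0.714, 0.004, 0.002]
ft_force: [0.3, -0.2, -0.9]
grip_width: 0.0097
grip_force: 30.0
```

```bash
python3 -c "
from h import *
plan([.542,-.005,.185],4.4); o=robot.get_obs(); print(o['ft_force'],o['moment'],o['grip_width'])"
```

```text
t 3.83 pos [0.4263 0.2535 0.1877] F [ 0.3 -0.2 -0.9] shift [-260.8  110.4    3. ] rot [ 0.6 -0.2 -3.2] rows 6.8
[ 0.29925086 -0.22390951 -0.86473031] [-0.04992368  0.04445151  0.00066312] 0.009716706624650349
```

Emit:
{"api": "move_arm", "payload": {"series": "-261 112 6 0 0 -3.4; -261 112 6 0 0 -3.4; -261 112 6 0 0 -3.4; -261 112 6 0 0 -3.4; -261 112 6 0 0 -3.4; -261 112 6 0 0 -3.4; -261 112 6 0 0 -3.4; -261 112 6 0 0 -3.4"}}

```text
time: 4.5
position: [0.5444, -0.0126, 0.1763]
tool_rot: [0.681, 0.733, 0.0, 0.002]
ft_force: [0.7, -0.4, -0.2]
grip_width: 0.0097
grip_force: 30.0
```

Emit:
{"api": "move_arm", "payload": {"series": "0 0 0 0 0 0; 0 0 0 0 0 0; 0 0 0 0 0 0"}}

```text
time: 4.75
position: [0.5391, -0.005, 0.1766]
tool_rot: [0.678, 0.735, -0.001, -0.001]
ft_force: [0.0, 0.3, -1.3]
grip_width: 0.0093
grip_force: 30.0
```

```bash
python3 - <<'E'
from h import *
plan([.542,-.005,.165],4.4); o=robot.get_obs(); print(o['ft_force'],o['moment'],o['grip_width'])
pt=robot.camera('top'); ps=robot.camera('side')
for n,p in (('top',pt),('side',ps)):
    for t in ('key','key_shoulder','lock_mouth'):
        print(n,t,[(np.round(d['xyz'],4).tolist(),round(d['p'],2)) for d in robot.tip_of(p,t)][:3])
P=proj(ps,[.542,-.005,.11])[0]; print('side',P); u,v=P.astype(int)
a=cv2.resize(ps['img'][v-35:v+35,u-40:u+40],None,fx=8,fy=8,interpolation=2)
cv2.imwrite('pics/c3.png',cv2.convertScaleAbs(a,alpha=1.5)[:,:,::-1])
E
```

```text
t 4.75 pos [ 0.5391 -0.005   0.1766] F [ 0.   0.3 -1.3] shift [-0.3  2.9 11.6] rot [-0.2 -0.1  0.2] rows 0.3
[ 0.00867928  0.31830223 -1.33209875] [-0.06771876  0.04141256  0.01636918] 0.009289054696944288
top key [([0.4972, 0.2523, -0.0007], 0.38)]
top key_shoulder [([0.4999, 0.2499, 0.0247], 0.49)]
top lock_mouth []
side key [([0.5, 0.2546, 0.0014], 0.66), ([0.4248, 0.1715, -0.0006], 0.61), ([0.5384, -0.0074, 0.1247], 0.49)]
side key_shoulder [([0.4982, 0.2491, 0.0295], 0.77), ([0.4224, 0.1698, 0.0237], 0.68), ([0.5405, -0.0079, 0.1464], 0.42)]
side lock_mouth [([0.5426, -0.0065, 0.0856], 0.47)]
side [319.6740464  166.52434441]
```

View pics/c3.png

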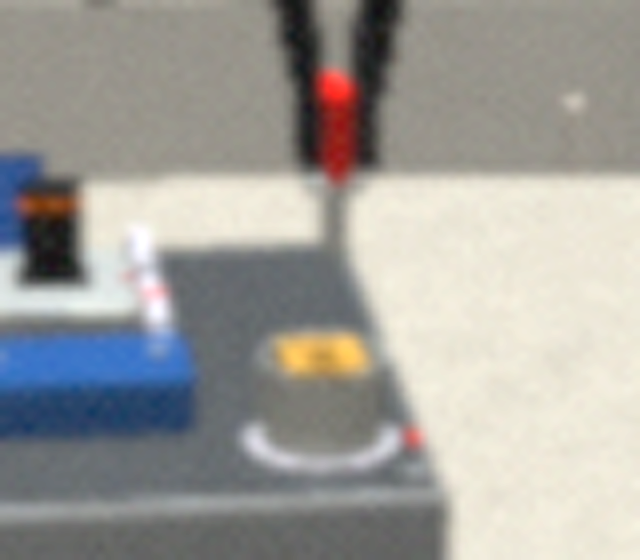

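```bash
python3 - <<'E'
from h import *
from scipy.optimize import brentq
p=robot.camera('side'); u,v=319,166
hsv=cv2.cvtColor(p['img'],cv2.COLOR_RGB2HSV).astype(int)
def cen(m): 
    q=np.argwhere(m)[:,::-1]; return q.mean(0),len(q),q.min(0),q.max(0)
W=np.zeros(hsv.shape[:2],bool)
W1=W.copy(); W1[v-35:v-5,u-10:u+15]=1
red=cen(W1&((hsv[...,0]<8)|(hsv[...,0]>172))&(hsv[...,1]>150)&(hsv[...,2]>60)); print('red',red)
W2=W.copy(); W2[v:v+20,u-15:u+15]=1
br=cen(W2&(hsv[...,0]>8)&(hsv[...,0]<32)&(hsv[...,1]>100)&(hsv[...,2]>60)); print('brass',br)
def at(uv,y,zax):  # point on plane y=const
    M=np.array(p['world_to_cam']); n=cv2.undistortPoints(np.array(uv,float).reshape(1,1,2),np.array(p['mtx']),np.array(p['distortion']))[0,0]
    d=M[:3,:3].T@np.r_[n,1]; c=-M[:3,:3].T@M[:3,3]; 
    return c+d*((y-c[1])/d[1])
print('key x,z',at(red[0],-.006+.013,0)); print('brass y-plane',at(br[0],-.005,0),'z plane',atz(p,br[0],.084))
o=robot.get_obs(); print(o['position'])
# render predicted key bow pixels
print(proj(p,[[.5391,-.007,.1766-.0556+z] for z in (28-0,62)] if 0 else [[.5391,-.006,.149],[.5391,-.006,.183],[.542,-.005,.084]]))
E
```

```text
red (array([320.3 , 145.24]), 50, array([318, 140]), array([323, 152]))
brass (array([318.89583333, 174.9375    ]), 48, array([314, 173]), array([324, 177]))
key x,z [0.54149215 0.007      0.17599011]
brass y-plane [ 0.54398201 -0.005       0.08485719] z plane [[ 0.54385943 -0.00720226  0.084     ]]
[ 0.54058907 -0.00591969  0.17763944]
[[320.81965775 153.12141813]
 [320.93368755 141.31224638]
 [319.59756584 175.21342921]]
```

Emit:
{"api": "move_arm", "payload": {"series": "-2 3 12 0 0 0.2; -2 3 12 0 0 0.2; -2 3 12 0 0 0.2; -2 3 12 0 0 0.2; -2 3 12 0 0 0.2; -2 3 12 0 0 0.2; -2 3 12 0 0 0.2; -2 3 12 0 0 0.2"}}

```text
time: 5.87
position: [0.5438, -0.008, 0.1657]
tool_rot: [0.68, 0.733, 0.0, 0.0]
ft_force: [-0.1, -0.9, -0.5]
grip_width: 0.0101
grip_force: 30.0
```

```bash
python3 -c "
from h import *
plan([.543,-.0035,.142],4.4)"
```

```text
t 5.87 pos [ 0.5438 -0.008   0.1657] F [-0.1 -0.9 -0.5] shift [ 4.6 -0.5 23.7] rot [ 0.   0.  -0.1] rows 0.6
```

Emit:
{"api": "move_arm", "payload": {"series": "4.6 -0.5 8 0 0 0; 4.6 -0.5 16 0 0 0; 4.6 -0.5 20 0 0 0; 4.6 -0.5 20 0 0 0; 4.6 -0.5 22 0 0 0; 4.6 -0.5 24 0 0 0; 4.6 -0.5 26 0 0 0; 4.6 -0.5 28 0 0 0"}}

```text
time: 6.53
position: [0.543, -0.0035, 0.1374]
tool_rot: [0.68, 0.733, 0.0, 0.0]
ft_force: [-0.4, 0.2, -0.9]
grip_width: 0.01
grip_force: 30.0
```

```bash
python3 -c "
from h import *
plan([.543,-.0035,.116],4.4);o=robot.get_obs(); print(o['moment'],o['grip_width'])"
```

```text
t 6.53 pos [ 0.543  -0.0035  0.1374] F [-0.4  0.2 -0.9] shift [ 0.  -0.  21.4] rot [ 0.   0.  -0.1] rows 0.5
[-0.00277866  0.04444943 -0.00441762] 0.010025534825647003
```

Emit:
{"api": "move_arm", "payload": {"series": "0 0 1 0 0 0; 0 0 2 0 0 0; 0 0 3 0 0 0; 0 0 4 0 0 0; 0 0 5 0 0 0; 0 0 6 0 0 0; 0 0 7 0 0 0; 0 0 8 0 0 0"}}

```text
time: 7.2
position: [0.543, -0.0035, 0.1295]
tool_rot: [0.68, 0.733, 0.0, 0.0]
ft_force: [-0.5, 0.5, 0.2]
grip_width: 0.0095
grip_force: 30.0
```

Emit:
{"api": "move_arm", "payload": {"series": "0 0 2 0 0 0; 0 0 4 0 0 0; 0 0 6 0 0 0; 0 0 8 0 0 0; 0 0 10 0 0 0; 0 0 11 0 0 0; 0 0 12 0 0 0; 0 0 12 0 0 0"}}

```text
time: 7.87
position: [0.5429, -0.0035, 0.1173]
tool_rot: [0.68, 0.733, -0.0, -0.0]
ft_force: [0.2, -0.6, -1.8]
grip_width: 0.0099
grip_force: 30.0
```

Emit:
{"api": "move_arm", "payload": {"series": "0 0 0.5 0 0 0; 0 0 1 0 0 0; 0 0 1.5 0 0 0; 0 0 2 0 0 0; 0 0 2.5 0 0 0; 0 0 3 0 0 0; 0 0 3 0 0 0; 0 0 3 0 0 0"}}

```text
time: 8.53
position: [0.543, -0.0035, 0.1155]
tool_rot: [0.68, 0.733, 0.0, 0.0]
ft_force: [-1.7, -1.6, 6.9]
grip_width: 0.0097
grip_force: 30.0
```

```bash
python3 - <<'E'
from h import *
o=robot.get_obs(); print(o['position'],o['ft_force'],o['moment'])
p=robot.camera('side'); u,v=319,166
a=cv2.resize(p['img'][v-35:v+35,u-40:u+40],None,fx=8,fy=8,interpolation=2)
cv2.imwrite('pics/c4.png',cv2.convertScaleAbs(a,alpha=1.5)[:,:,::-1])
E
```

```text
[ 0.54302519 -0.00353155  0.11554662] [-1.74269914 -1.64261909  6.91549497] [-2.63977918e-01  3.21623992e-01 -2.02765671e-04]
```

View pics/c4.png

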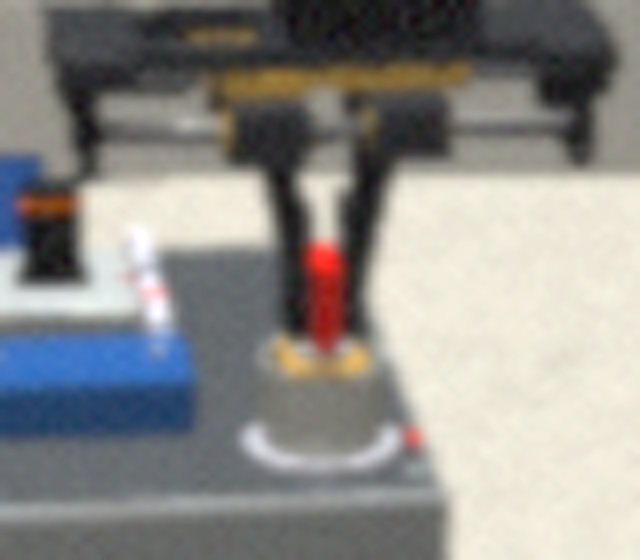

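The key is fully in: the shoulder sits on the brass at about (325,350), the height is as expected, and I read a 7 N contact. Next I'll turn it clockwise.

Emit:
{"api": "move_arm", "payload": {"series": "0 0 0 0 0 5; 0 0 0 0 0 10; 0 0 0 0 0 15; 0 0 0 0 0 20; 0 0 0 0 0 25; 0 0 0 0 0 30; 0 0 0 0 0 35; 0 0 0 0 0 40"}}

```text
time: 9.25
position: [0.5448, -0.0045, 0.1156]
tool_rot: [0.89, 0.455, 0.002, 0.002]
ft_force: [0.3, -3.0, 4.2]
grip_width: 0.0095
grip_force: 30.0
```

```bash
python3 -c "
from h import *
plan([.543,-.0035,.1155],4.4);o=robot.get_obs(); print(o['moment'],o['grip_width'])"
```

```text
t 9.25 pos [ 0.5448 -0.0045  0.1156] F [ 0.3 -3.   4.2] shift [-0.3 -2.   0.1] rot [  0.3   0.  -40.2] rows 5.6
[-0.79703428 -0.08910193  0.05477446] 0.009459377593601976
```

Emit:
{"api": "move_arm", "payload": {"series": "0 0 0 0 0 5; 0 0 0 0 0 10; 0 0 0 0 0 15; 0 0 0 0 0 20; 0 0 0 0 0 25; 0 0 0 0 0 30; 0 0 0 0 0 33; 0 0 0 0 0 36"}}

```text
time: 9.92
position: [0.5459, -0.0058, 0.1157]
tool_rot: [0.987, 0.159, 0.003, 0.003]
ft_force: [2.8, -6.3, 1.6]
grip_width: 0.0097
grip_force: 30.0
```

```bash
python3 -c "
from h import *
plan([.543,-.0035,.1155],4.4);o=robot.get_obs(); print(o['moment'],o['grip_width'])"
```

```text
t 9.92 pos [ 0.5459 -0.0058  0.1157] F [ 2.8 -6.3  1.6] shift [-2.  -3.1  0.1] rot [  0.5  -0.  -76.1] rows 10.6
[-1.45237741 -0.25298274  0.10726999] 0.00966570639502165
```

Emit:
{"api": "move_arm", "payload": {"series": "0 0 0 0 0 2; 0 0 0 0 0 4; 0 0 0 0 0 6; 0 0 0 0 0 8; 0 0 0 0 0 9; 0 0 0 0 0 10; 0 0 0 0 0 10; 0 0 0 0 0 10"}}

```text
time: 10.58
position: [0.546, -0.0062, 0.1157]
tool_rot: [0.997, 0.074, 0.003, 0.003]
ft_force: [1.6, -8.5, 2.8]
grip_width: 0.0096
grip_force: 30.0
```

```bash
python3 -c "
from h import *
plan([.543,-.0035,.1155],4.4);o=robot.get_obs(); print(o['moment'],o['grip_width'])"
```

```text
t 10.58 pos [ 0.546  -0.0062  0.1157] F [ 1.6 -8.5  2.8] shift [-2.5 -3.1  0.2] rot [  0.5  -0.  -85.9] rows 12.0
[-1.6777831  -0.17203551  0.06855157] 0.009581324504270497
```

Emit:
{"api": "move_arm", "payload": {"series": "0 0 0 0 0 2; 0 0 0 0 0 4; 0 0 0 0 0 6; 0 0 0 0 0 8; 0 0 0 0 0 8", "newtons": 45}}

```text
time: 11.0
position: [0.5456, -0.0066, 0.1157]
tool_rot: [1.0, 0.005, 0.003, 0.003]
ft_force: [1.5, -8.9, 2.6]
grip_width: 0.0096
grip_force: 45.0
```

```bash
python3 - <<'E'
from h import *
plan([.543,-.0035,.1155],4.4);o=robot.get_obs(); print(o['moment'],o['grip_width'],o['q'])
p=robot.camera('side'); t=robot.camera('top'); u,v=319,166
f=lambda im: cv2.convertScaleAbs(cv2.resize(im,None,fx=8,fy=8,interpolation=2),alpha=1.6)
a=np.hstack([f(p['img'][v-25:v+35,u-25:u+25]),f(t['img'][165:225,345:395])])
cv2.imwrite('pics/c5.png',a[:,:,::-1])
E
```

```text
t 11.0 pos [ 0.5456 -0.0066  0.1157] F [ 1.5 -8.9  2.6] shift [-2.6 -3.1  0.1] rot [  0.6   0.  -93.8] rows 13.1
[-1.79627855  0.00519516  0.6466948 ] 0.009560019594158677 [-0.21429633  0.60836216  1.74745658 -0.00715547  0.77842936  1.35151061]
```

View pics/c5.png

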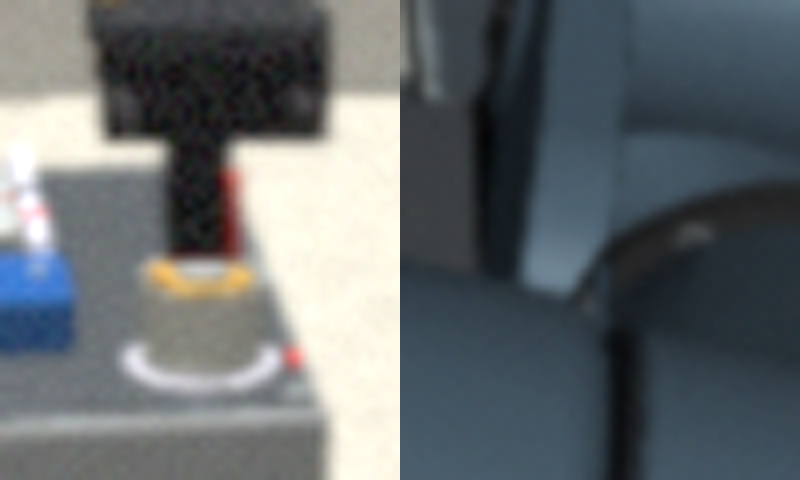

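The moment jumped to 0.65 N m at 94°, so the barrel is at its stop. The picture shows the shoulder still seated on the brass at about (200,268). I'll ease off within the play and release.

Emit:
{"api": "move_arm", "payload": {"series": "0 0 0 0 0 -2; 0 0 0 0 0 -4; 0 0 0 0 0 -4"}}

```text
time: 11.35
position: [0.5457, -0.0065, 0.1157]
tool_rot: [0.999, 0.04, 0.003, 0.003]
ft_force: [1.3, -8.9, 2.5]
grip_width: 0.0101
grip_force: 45.0
```

Emit:
{"api": "move_arm", "payload": {"series": "0 0 0 0 0 -4; 0 0 0 0 0 -4; 0 0 0 0 0 -4; 0 0 0 0 0 -4; 0 0 -10 0 0 -4; 0 0 -30 0 0 -4; 0 0 -60 0 0 -4; 0 0 -90 0 0 -4", "jaw": 0.5}}

```text
time: 12.02
position: [0.5417, -0.0029, 0.2051]
tool_rot: [0.997, 0.073, -0.002, -0.001]
ft_force: [0.7, 0.2, 0.2]
grip_width: 0.0427
grip_force: 0.0
```

```bash
python3 - <<'E'
from h import *
c,s=np.cos(np.radians(4.4)),np.sin(np.radians(4.4))
L=np.array([.5425,-.005]); v=np.array([85,-155])/1000
print('tab from lock',L+[c*v[0]-s*v[1],s*v[0]+c*v[1]])
plan([.640,-.154,.14],-85.6); print(robot.get_obs()['q'],robot.get_obs()['moment'])
E
```

```text
tab from lock [ 0.63914093 -0.15302206]
t 12.02 pos [ 0.5417 -0.0029  0.2051] F [0.7 0.2 0.2] shift [ 75.6 163.9  64.6] rot [-0.1  0.2  3.9] rows 4.6
[-2.11827573e-01  4.69395253e-01  1.68118759e+00  3.78980908e-04
  9.94434606e-01  1.21355658e+00] [-0.08726472  0.11251359 -0.00540527]
```

Emit:
{"api": "move_arm", "payload": {"series": "75.5 164 0 0 0 3.9; 75.5 164 0 0 0 3.9; 75.5 164 0 0 0 3.9; 75.5 164 0 0 0 3.9; 75.5 164 20 0 0 3.9; 75.5 164 50 0 0 3.9; 75.5 164 60 0 0 3.9; 75.5 164 60 0 0 3.9"}}

```text
time: 12.68
position: [0.6384, -0.1533, 0.1411]
tool_rot: [0.999, 0.039, -0.004, -0.002]
ft_force: [-0.2, 0.8, 0.5]
grip_width: 0.0434
grip_force: 0.0
```

```bash
python3 - <<'E'
from h import *
plan([.6395,-.1535,.088],-85.6)
p=robot.camera('side'); t=robot.camera('top')
for n,q in (('side',p),('top',t)):
    for k in ('shutter_tab_top','key_shoulder','lock_mouth'): print(n,k,[(np.round(d['xyz'],4).tolist(),round(d['p'],2)) for d in robot.tip_of(q,k)][:3])
u,v=310,165
f=lambda im: cv2.convertScaleAbs(cv2.resize(im,None,fx=6,fy=6,interpolation=2),alpha=1.6)
a=np.vstack([f(p['img'][v-15:v+35,u-60:u+40]),f(t['img'][170:220,345:445])])
cv2.imwrite('pics/c6.png',a[:,:,::-1])
E
```

```text
t 12.68 pos [ 0.6384 -0.1533  0.1411] F [-0.2  0.8  0.5] shift [ 1.5  0.5 53.1] rot [-0.3  0.5  0. ] rows 1.3
side shutter_tab_top [([0.6431, -0.1539, 0.0976], 0.59), ([0.6332, -0.0341, 0.0707], 0.49)]
side key_shoulder [([0.5004, 0.2527, 0.0251], 0.79), ([0.6908, 0.1938, 0.0028], 0.51), ([0.5456, -0.0066, 0.083], 0.4)]
side lock_mouth [([0.5406, -0.0069, 0.087], 0.57)]
top shutter_tab_top []
top key_shoulder [([0.4985, 0.2501, 0.0241], 0.55), ([0.4265, 0.1709, 0.0252], 0.5), ([0.4231, 0.2473, -0.001], 0.24)]
top lock_mouth [([0.4251, 0.2538, -0.0024], 0.67)]
```

View pics/c6.png

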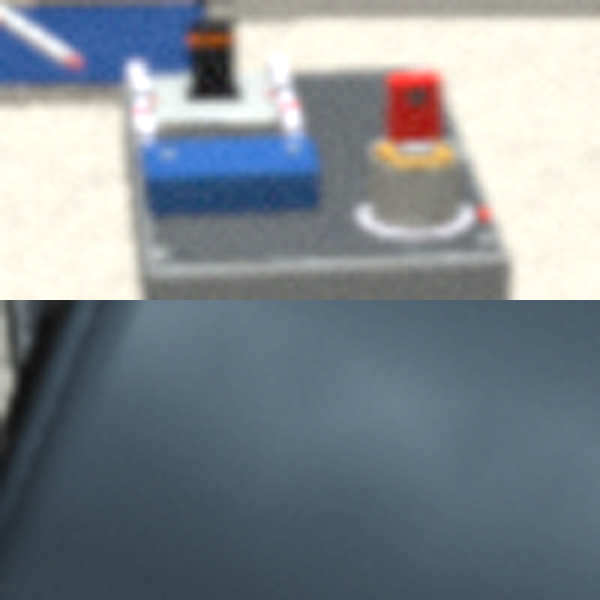

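The key stands fully seated in the lock and turned, at about (413,110) in the crop. The shutter is closed with its tab at (212,60). I'll descend on the tab, biased slightly towards the closed side.

Emit:
{"api": "move_arm", "payload": {"series": "1.5 2.5 20 0 0 0; 1.5 2.5 40 0 0 0; 1.5 2.5 52 0 0 0; 1.5 2.5 52 0 0 0; 1.5 2.5 52 0 0 0; 1.5 2.5 52 0 0 0"}}

```text
time: 13.58
position: [0.6437, -0.1574, 0.0934]
tool_rot: [0.999, 0.039, 0.001, 0.0]
ft_force: [0.4, 0.2, -0.4]
grip_width: 0.0435
grip_force: 0.0
```

```bash
python3 -c "
from h import *
plan([.6395,-.1535,.088],-85.6);o=robot.get_obs(); print(o['moment'],o['grip_width'])"
```

```text
t 13.58 pos [ 0.6437 -0.1574  0.0934] F [ 0.4  0.2 -0.4] shift [-3.9 -4.2  5.4] rot [ 0.  -0.1  0. ] rows 0.2
[-0.04604309  0.14507476  0.02507264] 0.04349829067955045
```

Emit:
{"api": "move_arm", "payload": {"series": "0 0 0 0 0 0; 0 0 0 0 0 0; 0 0 0 0 0 0; 0 0 0 0 0 0; 0 0 0 0 0 0; 0 0 0 0 0 0", "jaw": 0, "newtons": 20}}

```text
time: 14.08
position: [0.6431, -0.1554, 0.0928]
tool_rot: [0.999, 0.038, 0.0, -0.002]
ft_force: [0.7, 4.6, 1.2]
grip_width: 0.0141
grip_force: 20.0
```

```bash
python3 -c "
from h import *
plan([.6395,-.1535,.088],-85.6);o=robot.get_obs(); print(o['moment'],o['grip_width'])"
```

```text
t 14.08 pos [ 0.6431 -0.1554  0.0928] F [0.7 4.6 1.2] shift [-3.4 -2.2  4.9] rot [-0.2 -0.  -0. ] rows 0.2
[ 0.61915911  0.08492569 -0.01013358] 0.01414196493678676
```

The tab is gripped at 14.1 mm and held against the closed stop, so closed is at TCP y = -0.1554. I'll slide towards the housing.

Emit:
{"api": "move_arm", "payload": {"series": "0 -4 0 0 0 0; 0 -8 0 0 0 0; 0 -12 0 0 0 0; 0 -16 0 0 0 0; 0 -20 0 0 0 0; 0 -24 0 0 0 0; 0 -27 0 0 0 0; 0 -30 0 0 0 0", "newtons": 40}}

```text
time: 14.75
position: [0.641, -0.1276, 0.0928]
tool_rot: [0.999, 0.039, 0.0, 0.001]
ft_force: [-0.1, -5.3, 3.6]
grip_width: 0.0137
grip_force: 40.0
```

Emit:
{"api": "move_arm", "payload": {"series": "0 0 0 0 0 0; 0 0 0 0 0 0; 0 0 0 0 0 0; 0 0 0 0 0 0; 0 0 0 0 0 0; 0 0 0 0 0 0"}}

```text
time: 15.25
position: [0.641, -0.1276, 0.0928]
tool_rot: [0.999, 0.039, 0.0, 0.0]
ft_force: [-1.0, -5.5, 5.1]
grip_width: 0.0139
grip_force: 40.0
```

```bash
python3 -c "
from h import *
plan([.6408,-.1255,.0928],-85.6);o=robot.get_obs(); print(o['moment'],o['grip_width'])"
```

```text
t 15.25 pos [ 0.641  -0.1276  0.0928] F [-1.  -5.5  5.1] shift [-0.  -2.1  0. ] rot [ 0. -0.  0.] rows 0.1
[-0.83061799  0.29566466 -0.05336717] 0.013911801465203679
```

Emit:
{"api": "move_arm", "payload": {"series": "0 -1 0 0 0 0; 0 -2 0 0 0 0; 0 -2 0 0 0 0; 0 -2 0 0 0 0; 0 -2 0 0 0 0; 0 -2 0 0 0 0"}}

```text
time: 15.75
position: [0.6408, -0.1255, 0.0928]
tool_rot: [0.999, 0.039, 0.0, 0.0]
ft_force: [-1.9, -5.7, 5.2]
grip_width: 0.0138
grip_force: 40.0
```

```bash
python3 - <<'E'
from h import *
plan([.6408,-.1255,.0928],-85.6); o=robot.get_obs(); print(o['grip_width'])
p=robot.camera('side'); t=robot.camera('top')
P=proj(p,[.6408,-.1255,.06])[0]; Q=proj(t,[.6408,-.1255,.06])[0]; print(P,Q)
for n,q in (('side',p),('top',t)):
    for k in ('shutter_tab','shutter_tab_top'): print(n,k,[(np.round(d['xyz'],4).tolist(),round(d['p'],2)) for d in robot.tip_of(q,k)][:2])
f=lambda im,P,w,h: cv2.convertScaleAbs(cv2.resize(im[int(P[1])-h:int(P[1])+h,int(P[0])-w:int(P[0])+w],None,fx=12,fy=12,interpolation=2),alpha=1.5)
a=np.hstack([f(p['img'],P,20,24),f(t['img'],Q,13,24)])
print(P.astype(int)-[20,24])
cv2.imwrite('pics/c7.png',a[:,:,::-1])
E
```

```text
t 15.75 pos [ 0.6408 -0.1255  0.0928] F [-1.9 -5.7  5.2] shift [-0. -0. -0.] rot [ 0. -0.  0.] rows 0.0
0.013779382285699325
[284.91377333 168.57792068] [415.83469048 161.8710051 ]
side shutter_tab [([0.6341, -0.1241, 0.0587], 0.47)]
side shutter_tab_top [([0.6387, -0.1262, 0.0965], 0.72), ([0.5931, -0.0901, -0.0004], 0.6)]
top shutter_tab []
top shutter_tab_top []
[264 144]
```

View pics/c7.png

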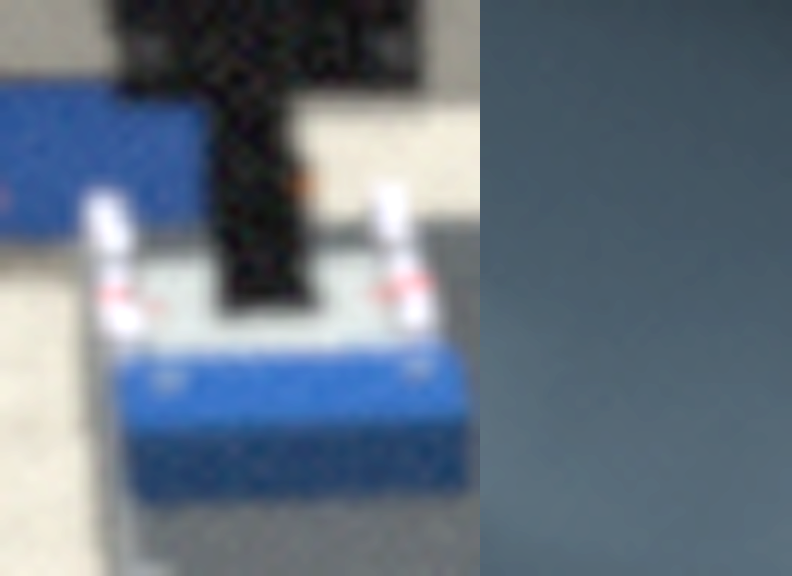

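The shutter's marks, at about (150,305) and (385,292), line up with the red rail marks at (115,293) and (410,285). The small offset that remains comes from the height difference. The TCP has moved 30 mm from the stop, and the spring force reads 5.7 N against about 5.3 N expected. I'll hand in.

```bash
python3 -c "
from rig import robot
print(robot.hand_in())"
```

```text
the job is handed in; nothing more can be done
None
```

The job is handed in: the red key is fully in the lock, turned clockwise to its stop and released, and the gripper is holding the shutter at half travel (30 mm from its closed stop).

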